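Clear the heater deck and rock out the stuck tube block

TASK

Pick up the wooden scraper block and with it, not with the fingers, wipe the three loose porcelain chips off the heater's deck into the catch gutter at its end, then set the scraper down on the bench, clear of the heater. The metal tube block is stuck in the heater's well: take it by its grip and, leaving it down in the well, rock it end to end, tipping first one end up and then the other (in either order) until both ends have let go; tip it back level and only then lift it out. Finish while holding it: upright, still, over its well and just clear of the heater, its underside about 20 mm above the deck; do not knock over or shift the bottle, jar and beaker.

Things in the scene. Friction and masses are not known exactly. Their poses are not given: they have to be found in the camera images.
- heater: dry-bath block heater, pale grey with a dark flat deck, fixed to the bench. Origin: on the bench under the middle of its main body; z up. It spans x -70..70 mm, y -130..120 mm; deck at z = 45 mm. The well with the tube block is at the -y end; the chips start on the deck at x -35..35, y 40..85 mm; the deck ends at y = 120 mm in a sheer edge over the gutter.
- gutter (a point): centre of the floor of the catch gutter, an open tray at the heater's +y end: at (0, 170, 6) mm in the heater's frame. Inside it measures 130 mm (x) by 100 mm (y), from the deck's edge at y = 120 to y = 220 mm; its rim is at z = 30 mm, lower than the deck.
- well (a point): centre of the well's floor, axes as the heater's: at (0, -65, 20) mm in the heater's frame. The well is 53 mm (x) by 82 mm (y) and 25 mm deep, open at the top. Each of its two ends (+y, -y) hides a stiff catch that hooks over that end of the block's foot; once pushed aside a catch stays aside, so the block may be tipped back level.
- block: aluminium tube block with eight dark holes, about 0.4 kg, stuck in the well. Origin: centre of its underside, at the start on the well's floor; axes as the heater's. Foot flange 50 (x) by 80 (y) by 6 mm high; body above it 50 by 68 mm, up to z = 40 mm. An end lets go when raised 7 to 10 mm: tip 0.1 to 0.15 rad about the other end's lower edge, that edge staying on the well's floor.
- grip (a point): centre of the block's upright grey grip, 65 mm above its underside; axes as the block's. The grip is 12 mm thick (x), 34 mm long (y) and stands from z = 40 to z = 90 mm over the block's underside. Tipping takes about 10 N sideways (along y) here, the hand tilting with the grip; a straight pull meets both catches at once and is wrong, also after one end is free: the second end too must let go by tipping.
- catch_pos (a joint): angle of the hidden catch at the block's +y end: 0 = holding, above 0.34 = pushed aside: that end has let go (it then reads about 0.38 to 0.6, and stays there)
- catch_neg (a joint): the same for the catch at the block's -y end
- scraper: wooden scraper block with a black rubber foot, 0.12 kg, standing on its foot on the bench. Origin: centre of its underside; z up. Wood: 24 mm thick (x), 100 mm long (y), from z = 15 to z = 60 mm; rubber foot 16 mm thick (x), 100 mm long, from z = 0 to 15 mm.
- chip1: loose white porcelain chip about 16 x 13 x 10 mm, 12 g, on the heater's deck; origin: centre of its underside
- chip2: loose white porcelain chip about 16 x 13 x 10 mm, 12 g, on the heater's deck; origin: centre of its underside
- chip3: loose white porcelain chip about 16 x 13 x 10 mm, 12 g, on the heater's deck; origin: centre of its underside
- wash_bottle: white plastic bottle, 66 mm diameter, 170 mm tall, to be left alone; origin: centre of its underside
- jar: small capped amber jar, 60 mm diameter, 65 mm tall, to be left alone; origin: centre of its underside
- beaker: steel open beaker, 68 mm diameter, 80 mm tall, to be left alone; origin: centre of its underside
Not all that is in view belongs to the job. What is shaped like the block but red or yellow is not meant.

How it is judged:
On the way, in this order (a step that is already met when the one before it is completed fails the run):
1. all three chips lie in the gutter, the scraper being held, the block still stuck at both ends (z of each of chip1, chip2, chip3 in the frame of heater below 0.03 m and y of chip1 in the frame of heater between 0.118 and 0.225 m and x of chip1 in the frame of heater between -0.07 and 0.07 m and y of chip2 in the frame of heater between 0.118 and 0.225 m and x of chip2 in the frame of heater between -0.07 and 0.07 m and y of chip3 in the frame of heater between 0.118 and 0.225 m and x of chip3 in the frame of heater between -0.07 and 0.07 m and contact force between the fingers and scraper above 0.5 N and value of joint each of catch_pos, catch_neg below 0.15 rad), for 0.1 s.
2. one end of the block has let go (its catch above 0.34 rad) while the other is still held (below 0.2 rad) (((value of joint catch_pos above 0.34 rad and value of joint catch_neg below 0.2 rad) or (value of joint catch_neg above 0.34 rad and value of joint catch_pos below 0.2 rad))), for 0.1 s.
3. the other end has let go too, with the block still down in the well (the middle of its underside less than 4.5 mm above the well's floor) (value of joint each of catch_pos, catch_neg above 0.34 rad and z of block in the frame of well below 0.0045 m), for 0.05 s.
At the end, for the whole second after the job is handed in: The fingers hold the block still over its well: underside 5 to 45 mm above the deck, within 40 mm of the well's centre sideways, tilted less than 0.2 rad, touching neither heater nor scraper; all three chips lie in the gutter; the scraper rests on the bench, not touching the heater (z of block in the frame of well between 0.03 and 0.07 m and horizontal distance between block and well below 0.04 m and angle between block's own z axis and vertical below 0.2 rad and linear speed of each of block, scraper below 0.03 m/s and contact force between the fingers and block above 1 N and contact force between block and heater below 0.1 N and contact force between block and scraper below 0.1 N and z of each of chip1, chip2, chip3 in the frame of heater below 0.03 m and y of chip1 in the frame of heater between 0.118 and 0.225 m and x of chip1 in the frame of heater between -0.07 and 0.07 m and y of chip2 in the frame of heater between 0.118 and 0.225 m and x of chip2 in the frame of heater between -0.07 and 0.07 m and y of chip3 in the frame of heater between 0.118 and 0.225 m and x of chip3 in the frame of heater between -0.07 and 0.07 m and height (world z) of scraper below 0.03 m and contact force between scraper and heater below 0.05 N and contact force between the fingers and scraper below 0.05 N); the arm keeps its last pose, push and grip.
It fails at once if a chip is pushed with the fingers (contact force between the fingers and chip1 above 1 N or contact force between the fingers and chip2 above 1 N or contact force between the fingers and chip3 above 1 N).
It fails at once if the bottle, jar or beaker is shifted more than 30 mm or tipped over (distance of any of wash_bottle, jar, beaker from where it was at the start of the episode above 0.03 m or angle between any of wash_bottle, jar, beaker's own z axis and vertical above 0.5 rad).
It also fails if it takes over 58 s, if anything falls off the work surface, if the arm or the gripper's body presses on something with over 40 N, if the wrist force passes 120 N, or if a joint passes its speed limit or range.

ROBOT

A 6-joint arm with a two-finger parallel gripper is mounted at the origin on the work surface. World frame = base frame: x ahead of the robot, y to its left, z up, the work surface at z = 0. Lengths are in m, angles in rad, forces in N, time in s.
With the tool pointing down it reaches from about 0.35 to 0.975 m from the base axis. Payload 7.1 kg.
Tool frame: the origin (TCP) lies midway between the tips of the shut fingers; the grasp point (between the pads) lies 19 mm behind it; z points along the fingers, x is the direction in which the jaws open and shut, and the axes are right-handed (so a half turn about z gives the same grasp; the last joint's range is limited). The gripper opens to 88 mm and grips with 3 to 60 N. Pads are 20 mm wide; open, the fingers measure 115 mm over their backs; the gripper's body (75 mm by 178 mm) begins 61 mm behind the grasp point.
Start: joints at [-1.353, 0.423, 1.63, -0, 1.089, -0.019], TCP at [0.147, -0.608, 0.223] pointing down, gripper open.
Joint ranges: [-3, 3], [-0.9, 2.11], [0.09, 2.58], [-1.31, 4.45], [0.11, 2.69], [-2.54, 2.54]. Speed limits (rad/s): [2.39, 2.39, 3.01, 3.14, 3.14, 3.14].

INTERFACE

Orientations are given as a unit quaternion [w, x, y, z].
In Python, from station import move_pose, movel, movej, command_gripper, wait, inverse_kinematics, read_camera, camera_info, MotionError, job_done, get_time, get_joint_pos, get_qvel, get_effort, get_tcp_pos, get_ee_rot, get_ft_force, get_ft_torque, get_grip_width gives the robot as it stands. Calls block until the motion is done:
- move_pose(position, orientation): joint-space move of the TCP to a pose.
- movel(position, frame=None, v=0.15, until_force=None): straight line of the TCP; frame=None keeps the orientation; v is the mean speed in m/s. With until_force (N) it stops when the force on the tool has changed by that much, and returns True; else False.
- movej(angles): joint-space move.
- command_gripper(opening): opening from 0.0 (shut) to 1.0 (fully open); the grip force is fixed at half the most; returns when the fingers have stopped.
- wait(seconds).
- inverse_kinematics(position, orientation): joint angles nearest the present ones, or None.
- read_camera(name): name is "scene" or "side" or "wrist"; returns the picture (400x640x3 uint8, red, green, blue); there is no depth.
- camera_info(name): a dict with "intrinsics" (3x3 intrinsics, pixels), "T" (4x4, takes a point from camera to world coordinates); the wrist camera has in their place "tool_from_camera" (4x4, takes a point from camera to tool coordinates, whose origin is the TCP and whose axes are the tool frame's). Camera axes: x right, y up, looking along -z (the intrinsics and any distortion apply to the point x, -y, -z); pixel columns grow to the right and rows downward; lengths in m; the calibration is good to about 2 mm. A picture is of the moment at which its call begins: read the wrist's pose just before it. camera_info takes no time and is no camera call.
A pose or a line that the arm cannot do raises MotionError and nothing moves.
- job_done(): hands the job in, once; it reports no verdict.
Readings, each from a call of its own:
- get_time(): time.
- get_joint_pos(): joint angles.
- get_qvel(): joint speeds.
- get_effort(): joint torques, N m.
- get_tcp_pos(): TCP position.
- get_ee_rot(): TCP orientation.
- get_ft_force(): force on the tool from outside, world axes, zero at the start.
- get_ft_torque(): the same for the moment, N m.
- get_grip_width(): opening from 0.0 (shut) to 1.0 (fully open).
Only numpy, scipy, OpenCV 4.12 (cv2) and the standard library are available. Lean on these libraries where they do the work, as an engineer would, in place of code of your own. Each camera call takes 0.05 s, during which the arm holds its last target.

## Working session

There is one attempt and no reset: what is moved stays moved. The work goes in short steps, each a Python script; the robot and the scene stay as the last script left them, time stands still between calls to the robot, and variables do not carry over. Pictures are saved under pics/ and viewed, and the job is handed in when it is done.

```bash
ls; mkdir -p pics; python3 - <<'E'
from station import *
import cv2
for n in ["scene","side","wrist"]:
    im=read_camera(n); cv2.imwrite(f"pics/{n}0.png",im[:,:,::-1]); print(n,camera_info(n))
print(get_time(),get_tcp_pos(),get_ee_rot(),get_ft_force())
E
```

```text
pics
scene {'intrinsics': array([[364.9994371 ,   0.        , 316.60254552],
       [  0.        , 364.9994371 , 202.28430703],
       [  0.        ,   0.        ,   1.        ]]), 'T': array([[-0.49577673, -0.55970146,  0.66403292,  1.21884546],
       [ 0.86825719, -0.30333683,  0.39257639,  0.42332756],
       [-0.01829994,  0.77118159,  0.63635216,  0.7795715 ],
       [ 0.        ,  0.        ,  0.        ,  1.        ]])}
side {'intrinsics': array([[365.03195943,   0.        , 322.41645069],
       [  0.        , 365.03195943, 194.15932803],
       [  0.        ,   0.        ,   1.        ]]), 'T': array([[-0.87203071,  0.36405456, -0.32714938,  0.207317  ],
       [-0.48909372, -0.62260429,  0.61086106,  0.59808309],
       [ 0.01870215,  0.69269631,  0.72098686,  0.79781227],
       [ 0.        ,  0.        ,  0.        ,  1.        ]])}
wrist {'intrinsics': array([[351.13746227,   0.        , 322.18732445],
       [  0.        , 351.13746227, 198.73237604],
       [  0.        ,   0.        ,   1.        ]]), 'tool_from_camera': array([[ 9.99999829e-01, -2.97105585e-04, -5.04077912e-04,
        -3.90144986e-04],
       [-4.34754340e-04, -9.53854613e-01, -3.00268528e-01,
        -8.17943751e-02],
       [-3.91605584e-04,  3.00268696e-01, -9.53854578e-01,
        -1.61302090e-01],
       [ 0.00000000e+00,  0.00000000e+00,  0.00000000e+00,
         1.00000000e+00]])}
0.15 [ 0.14654985 -0.60714042  0.22207365] [-3.66738820e-04  7.85692676e-01 -6.18616738e-01 -4.64475782e-04] [-0.22906468 -0.02774597 -0.233932  ]
```

View pics/scene0.png

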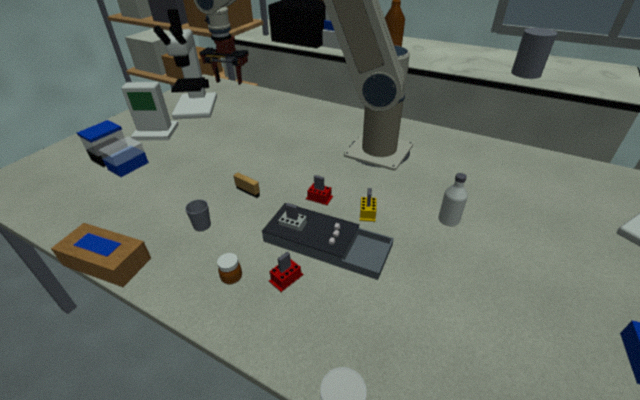

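View pics/side0.png

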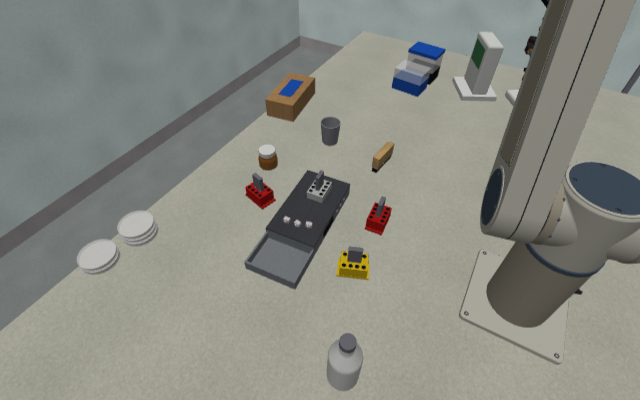

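View pics/wrist0.png

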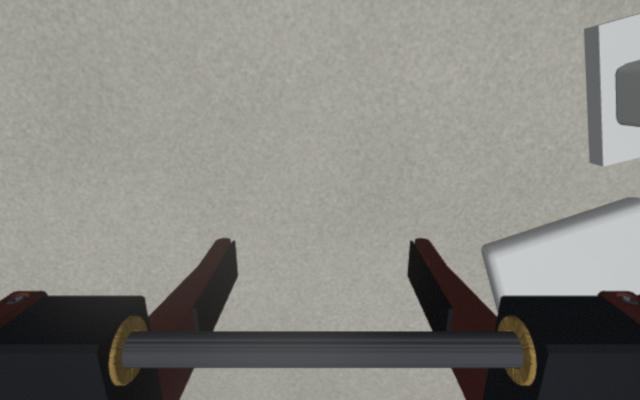

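Candidates:
- **Scraper:** the wooden block at scene (247,184) and side (383,156). The large cardboard box at (100,253) is a lookalike.
- **Block:** the grey one in the heater at scene (292,217) and side (319,188). The red ones at (320,190) and (285,272) and the yellow one at (369,207) are decoys.

Next I'll check these in close crops.

```bash
python3 - <<'E'
import cv2
a=cv2.imread("pics/scene0.png")[165:285,220:405]; b=cv2.imread("pics/side0.png")[135:290,235:405]
cv2.imwrite("pics/c1.png",cv2.resize(a,None,fx=4.3,fy=4.3,interpolation=cv2.INTER_CUBIC))
cv2.imwrite("pics/c2.png",cv2.resize(b,None,fx=3.8,fy=3.8,interpolation=cv2.INTER_CUBIC))
E
```

```text
(no output)
```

View pics/c1.png

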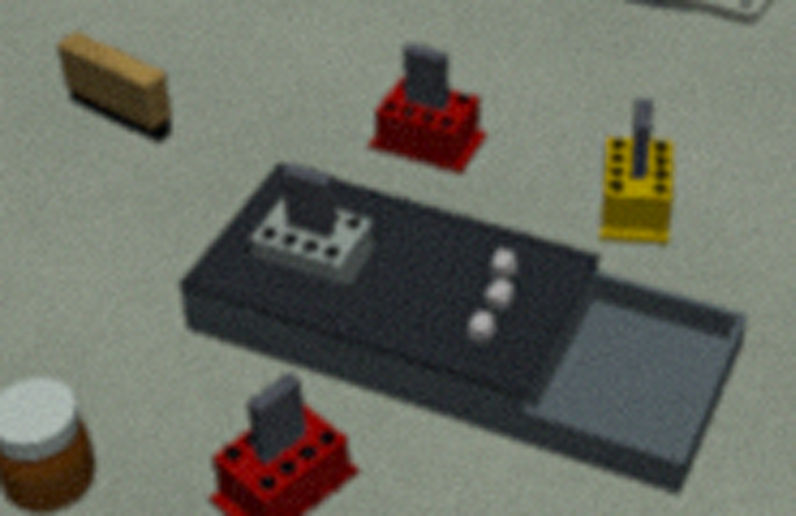

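View pics/c2.png

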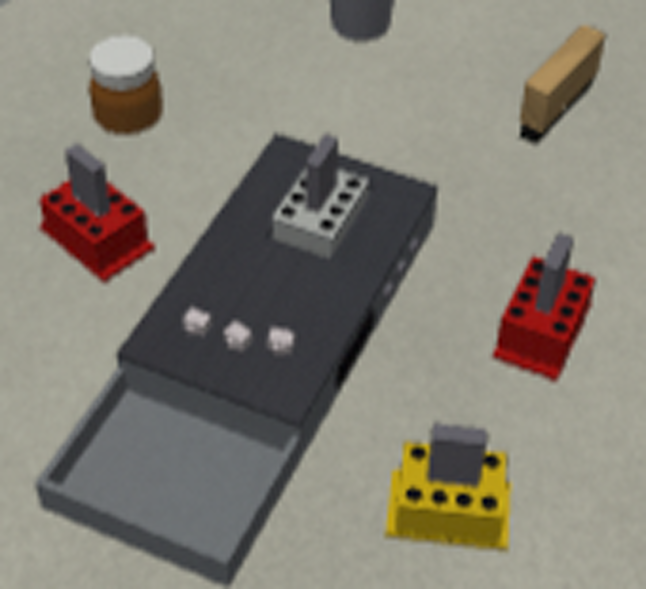

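```bash
cat > h.py <<'E'
from station import *
import numpy as np, cv2
from scipy.spatial.transform import Rotation as R
def Rq(q): q=np.asarray(q); return R.from_quat(np.r_[q[1:],q[0]])
def qR(r): x=r.as_quat(); return np.r_[x[3],x[:3]]
def camT(n,tcp=None,q=None):
    c=camera_info(n)
    if n!="wrist": return c["intrinsics"],c["T"]
    T=np.eye(4);T[:3,:3]=Rq(q).as_matrix();T[:3,3]=tcp
    return c["intrinsics"],T@c["tool_from_camera"]
def cast(KT,uv,z):
    K,T=KT; uv=np.atleast_2d(uv).astype(float)
    d=np.c_[(uv[:,0]-K[0,2])/K[0,0],-(uv[:,1]-K[1,2])/K[1,1],-np.ones(len(uv))]@T[:3,:3].T
    s=(z-T[2,3])/d[:,2]; return T[:3,3]+d*s[:,None]
def proj(KT,P):
    K,T=KT; c=(np.atleast_2d(P)-T[:3,3])@T[:3,:3]
    return np.c_[K[0,2]+K[0,0]*c[:,0]/-c[:,2],K[1,2]-K[1,1]*c[:,1]/-c[:,2]]
def snap(name,fn):
    t,q=get_tcp_pos(),get_ee_rot(); im=read_camera(name); cv2.imwrite(f"pics/{fn}.png",im[:,:,::-1]); 
    np.savez(f"pics/{fn}.npz",t=t,q=q); return im
def down(yaw): # tool z down, tool x axis at angle yaw in world
    c,s=np.cos(yaw),np.sin(yaw)
    return qR(R.from_matrix(np.array([[c,s,0],[s,-c,0],[0,0,-1.]])))
E
python3 - <<'E'
from h import *
np.set_printoptions(precision=4,suppress=True)
A=cast(camT("scene"),[(285.6,203.4),(262.6,231.3),(359.1,225),(343.3,259.9)],.045)
B=cast(camT("side"),[(350,184.2),(308.2,170.5),(314.7,246.8),(266.6,229.2)],.045)
print(A,B)
for X in (A,B): print(np.linalg.norm(X[0]-X[1]),np.linalg.norm(X[0]-X[2]),np.degrees(np.arctan2(*((X[2]+X[3]-X[0]-X[1])[[1,0]]))))
# scraper top corners z=.06
s=np.array([(60,42),(75,34),(165,73),(163,85)])/4.3+[220,165]
print("scr sc",cast(camT("scene"),s,.06))
s=np.array([(525,82),(548,97),(604,32),(580,27)])/3.8+[235,135]
print("scr side",cast(camT("side"),s,.06))
s=np.array([(504,262),(499,292),(481,324)])/4.3+[220,165]
print("chips",cast(camT("scene"),s,.05))
s=np.array([(281,339),(237,333),(197,320)])/3.8+[235,135]
print("chips",cast(camT("side"),s,.05))
E
```

```text
[[ 0.5038 -0.1132  0.045 ]
 [ 0.6415 -0.1019  0.045 ]
 [ 0.4838  0.1316  0.045 ]
 [ 0.6269  0.1513  0.045 ]] [[ 0.4987 -0.1162  0.045 ]
 [ 0.6352 -0.1051  0.045 ]
 [ 0.476   0.1299  0.045 ]
 [ 0.6127  0.1444  0.045 ]]
0.13817196599695358 0.24566584011651255 93.97402430261285
0.13698871511269758 0.2471593069548442 95.22065901460631
scr sc [[ 0.4743 -0.3438  0.06  ]
 [ 0.4599 -0.3404  0.06  ]
 [ 0.4681 -0.2444  0.06  ]
 [ 0.4815 -0.2364  0.06  ]]
scr side [[ 0.4849 -0.249   0.06  ]
 [ 0.4611 -0.2413  0.06  ]
 [ 0.4531 -0.3443  0.06  ]
 [ 0.4735 -0.3402  0.06  ]]
chips [[0.5228 0.0795 0.05  ]
 [0.5501 0.0899 0.05  ]
 [0.582  0.0932 0.05  ]]
chips [[0.5236 0.078  0.05  ]
 [0.5527 0.0887 0.05  ]
 [0.5831 0.0928 0.05  ]]
```

```bash
python3 - <<'E'
from h import *
q=down(np.radians(0))
print(inverse_kinematics([.52,.0,.33],q))
t=get_time(); move_pose([.52,.0,.33],q); print(get_time()-t)
snap("wrist","w1")
print(get_tcp_pos(),get_joint_pos())
E
```

```text
[-2.28866133e-02  1.52673604e-01  1.74549388e+00 -4.44089210e-16
  1.24342517e+00 -2.28866133e-02]
2.5500000000000003
[ 0.5200263  -0.00067719  0.32985011] [-2.41340236e-02  1.52973361e-01  1.74548019e+00 -9.50881008e-05
  1.24337751e+00 -2.28998688e-02]
```

View pics/w1.png

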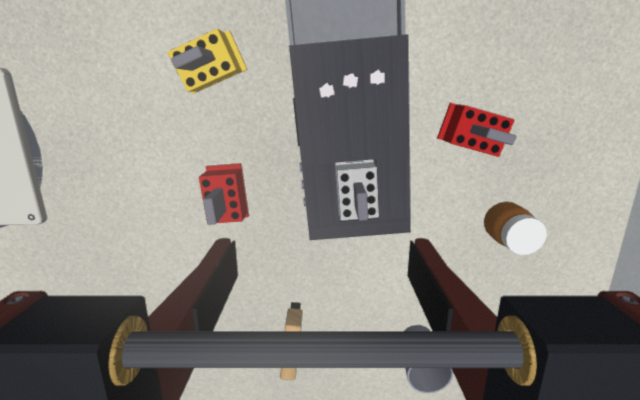

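```bash
python3 - <<'E'
from h import *
np.set_printoptions(precision=4,suppress=True)
im=cv2.imread("pics/w1.png"); d=np.load("pics/w1.npz"); KT=camT("wrist",d["t"],d["q"])
hsv=cv2.cvtColor(im,cv2.COLOR_BGR2HSV)
m=((hsv[:,:,2]<88)).astype(np.uint8)*255; m[:, :270]=0; m[:,420:]=0; m[245:]=0
m=cv2.morphologyEx(m,cv2.MORPH_OPEN,np.ones((5,5)))
c=max(cv2.findContours(m,cv2.RETR_EXTERNAL,cv2.CHAIN_APPROX_NONE)[0],key=cv2.contourArea)
hull=cv2.convexHull(c)
ap=cv2.approxPolyDP(hull,5,True)[:,0]; print(ap); print(cast(KT,ap,.045))
cr=im.copy(); cv2.polylines(cr,[ap],True,(0,255,0),1)
cv2.imwrite("pics/w1c.png",cv2.resize(cr[0:250,260:440],None,fx=2.4,fy=2.4,interpolation=cv2.INTER_CUBIC))
w=((hsv[:,:,2]>175)&(hsv[:,:,1]<40)).astype(np.uint8); w[110:]=0;w[:60]=0;w[:,:305]=0;w[:,400:]=0
n,l,s,ce=cv2.connectedComponentsWithStats(w)
for i in range(1,n):
    if s[i,4]>20: print("chip",s[i],ce[i],cast(KT,ce[i],.05))
E
```

```text
[[406  36]
 [409 230]
 [345 235]
 [314 215]
 [307 195]
 [294  62]
 [309  45]]
[[ 0.6164  0.14    0.045 ]
 [ 0.6377 -0.1033  0.045 ]
 [ 0.5502 -0.1106  0.045 ]
 [ 0.5077 -0.0813  0.045 ]
 [ 0.4986 -0.0531  0.045 ]
 [ 0.4855  0.1119  0.045 ]
 [ 0.5035  0.1304  0.045 ]]
chip [371  70  13  14 142] [377.0352  77.1268] [[0.584  0.0947 0.05  ]]
chip [343  74  15  13 145] [350.2759  80.3241] [[0.5524 0.0911 0.05  ]]
chip [320  83  14  14 139] [326.3669  90.3094] [[0.5239 0.0798 0.05  ]]
```

View pics/w1c.png

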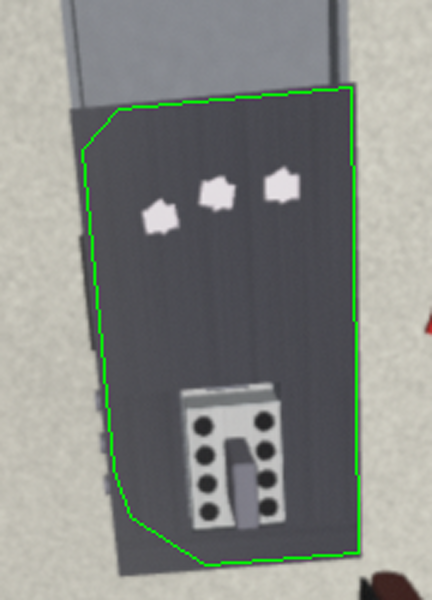

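```bash
python3 - <<'E'
from h import *
np.set_printoptions(precision=4,suppress=True)
d=np.load("pics/w1.npz"); KT=camT("wrist",d["t"],d["q"])
W=cast(KT,[(310,239.6),(410,231),(290,45.4),(407.5,35.4)],.045)
A=cast(camT("scene"),[(285.6,203.4),(262.6,231.3),(359.1,225),(343.3,259.9)],.045)
B=cast(camT("side"),[(350,184.2),(308.2,170.5),(314.7,246.8),(266.6,229.2)],.045)
M=np.array([(-.07,-.13),(.07,-.13),(-.07,.12),(.07,.12)])
for X in (W,A,B,(W+A+B)/3,):
    a=M-M.mean(0); b=X[:,:2]-X[:,:2].mean(0)
    th=np.arctan2((a[:,0]*b[:,1]-a[:,1]*b[:,0]).sum(),(a*b).sum())
    Rm=np.array([[np.cos(th),-np.sin(th)],[np.sin(th),np.cos(th)]])
    o=X[:,:2].mean(0)-Rm@M.mean(0); print(X[:,:2].tolist(),"yaw",np.degrees(th),"o",o,"res",np.abs(M@Rm.T+o-X[:,:2]).max(), "well",Rm@[0,-.065]+o)
# block top face z=.06 corners in wrist crop, grip top z=.11 
c=np.array([(187,405),(280,398),(284,520),(195,528)])/2.4+[260,0]
P=cast(KT,c,.06); print(P,P.mean(0))
g=np.array([(231,463),(254,461),(258,526),(236,528)])/2.4+[260,0]
P=cast(KT,g,.11); print("grip",P,P.mean(0))
E
```

```text
[[0.5019083603882438, -0.11750991814260796], [0.6392278561664864, -0.10474096234556594], [0.4812415244813779, 0.13002623793576398], [0.6180576728842565, 0.14063184349305377]] yaw 4.8567605835756265 o [0.5597 0.0171] res 0.0019476900763352178 well [ 0.5652 -0.0477]
[[0.5038080799290192, -0.11322615347893583], [0.6415172855630715, -0.10192717692786746], [0.4837958721263488, 0.13162322172756669], [0.6269245391892272, 0.1513425278037298]] yaw 4.5343190976393455 o [0.5636 0.0219] res 0.00440471782653315 well [ 0.5688 -0.0429]
[[0.4986835182385912, -0.1161917718375649], [0.635219502796383, -0.10506374465111956], [0.475968763906213, 0.12992154139440676], [0.6126538071919188, 0.14439156787248986]] yaw 5.251745748168294 o [0.5552 0.0182] res 0.0015595399588345105 well [ 0.5611 -0.0465]
[[0.5014666528519515, -0.11564261448636957], [0.6386548815086469, -0.103910627974851], [0.4803353868379799, 0.1305236670192458], [0.6192120064218009, 0.14545531305642448]] yaw 4.879886030414502 o [0.5595 0.0191] res 0.002174969776336938 well [ 0.565  -0.0457]
[[ 0.5386 -0.0141  0.06  ]
 [ 0.587  -0.0104  0.06  ]
 [ 0.5923 -0.0782  0.06  ]
 [ 0.5438 -0.0828  0.06  ]] [ 0.5654 -0.0464  0.06  ]
grip [[ 0.5574 -0.0309  0.11  ]
 [ 0.5682 -0.0299  0.11  ]
 [ 0.5714 -0.0627  0.11  ]
 [ 0.5608 -0.0637  0.11  ]] [ 0.5644 -0.0468  0.11  ]
```

```bash
python3 - <<'E'
from h import *
np.set_printoptions(precision=4,suppress=True)
q=down(np.radians(-4.4)); t=get_time()
move_pose([.468,-.19,.2],q); print(get_time()-t)
im=snap("wrist","w2"); d=np.load("pics/w2.npz"); KT=camT("wrist",d["t"],d["q"])
hsv=cv2.cvtColor(im,cv2.COLOR_RGB2HSV)
m=((hsv[:,:,0]>8)&(hsv[:,:,0]<25)&(hsv[:,:,1]>80)&(hsv[:,:,2]>60)).astype(np.uint8);m[:, :245]=0;m[:,400:]=0;m[320:]=0
m=cv2.morphologyEx(m,cv2.MORPH_OPEN,np.ones((3,3)))
c=max(cv2.findContours(m,cv2.RETR_EXTERNAL,cv2.CHAIN_APPROX_NONE)[0],key=cv2.contourArea)
b=cv2.boxPoints(cv2.minAreaRect(c)); print(b); P=cast(KT,b,.06);print(P,P.mean(0))
for uv in b.astype(int): cv2.circle(im,tuple(map(int,uv)),2,(0,255,0),1)
cv2.imwrite("pics/w2c.png",cv2.resize(im[60:360,190:450,::-1],None,fx=2,fy=2))
E
```

```text
0.9333
[[319.3043 318.9152]
 [323.793  229.1396]
 [347.2843 230.3142]
 [342.7955 320.0898]]
[[ 0.4543 -0.3288  0.06  ]
 [ 0.4661 -0.2316  0.06  ]
 [ 0.4878 -0.2345  0.06  ]
 [ 0.4779 -0.332   0.06  ]] [ 0.4715 -0.2817  0.06  ]
```

View pics/w2c.png

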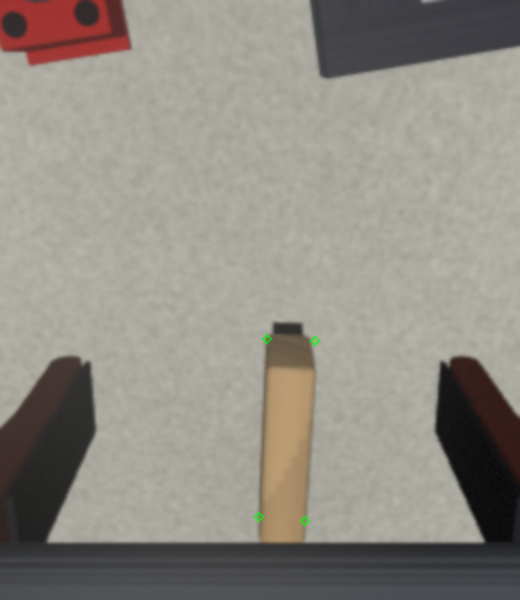

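```bash
python3 - <<'E'
from h import *
np.set_printoptions(precision=4,suppress=True)
d=np.load("pics/w2.npz"); KT=camT("wrist",d["t"],d["q"])
P=cast(KT,np.array([(266,367),(315,370),(261,541),(305,541)])/2+[190,60],.06)[:,:2]
print(P)
a1=P[2]-P[0];a2=P[3]-P[1]
print([np.degrees(np.arctan2(-a[1],-a[0])) for a in (a1,a2,)], np.linalg.norm(P[1]-P[0]))
a=a1/np.linalg.norm(a1)+a2/np.linalg.norm(a2); a/=np.linalg.norm(a)
print("center",(P[0]+P[1])/2+a*.05)
E
```

```text
[[ 0.4643 -0.2461]
 [ 0.4872 -0.2494]
 [ 0.4544 -0.3428]
 [ 0.4768 -0.3445]]
[np.float64(84.14852698580205), np.float64(83.79424625031126)] 0.023101720528927075
center [ 0.4705 -0.2974]
```

```bash
python3 - <<'E'
from h import *
np.set_printoptions(precision=4,suppress=True)
q=down(np.radians(-6)); t=get_time()
move_pose([.4705,-.296,.12],q); movel([.4705,-.296,.026],v=.12); print(get_tcp_pos(),get_ft_force())
w=command_gripper(0.0); print(w,get_grip_width()*88,get_tcp_pos(),get_ft_force())
movel([.4705,-.296,.16],v=.2); print(get_time()-t,get_grip_width()*88,get_ft_force(),get_joint_pos())
snap("wrist","w3");snap("side","s3")
for y in (94.87,-85.13):
  print(inverse_kinematics([.559,.03,.13],down(np.radians(y))))
E
```

```text
[ 0.471  -0.2961  0.0267] [0.3934 0.0402 0.0222]
False 24.05419090455438 [ 0.4705 -0.296   0.026 ] [-0.6744  0.4558  0.0032]
3.3417000000000003 23.55624337478144 [-0.4353 -0.2617 -1.5376] [-0.583   0.406   1.832   0.      0.905  -0.4782]
[ 0.0324  0.4543  1.8388 -0.      0.8485 -1.6234]
[ 0.0324  0.4543  1.8388 -0.      0.8485  1.5182]
```

View pics/w3.png

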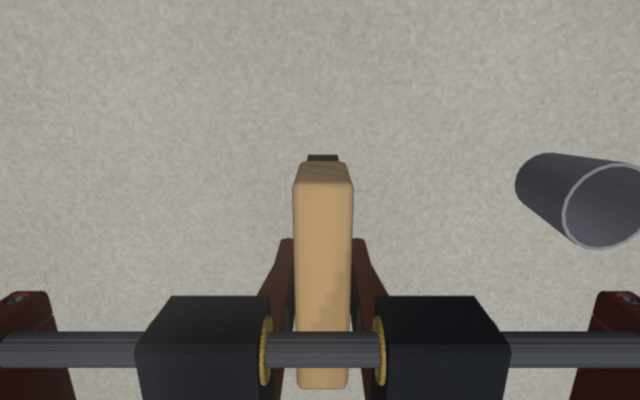

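View pics/s3.png

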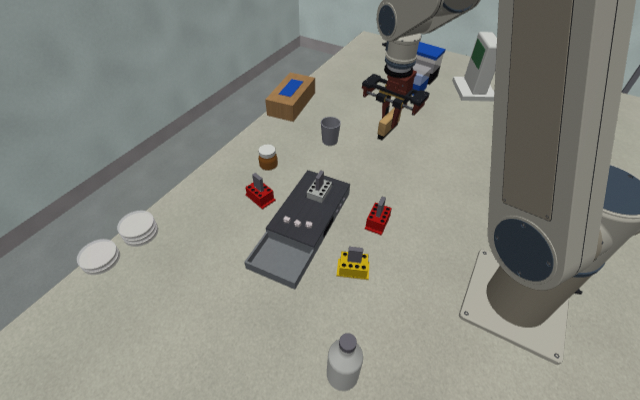

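```bash
cat >> h.py <<'E'
TH=np.radians(4.87); O=np.array([.5597,.0178])
def hp(x,y,z): # heater frame m -> world
    c,s=np.cos(TH),np.sin(TH); return [O[0]+c*x-s*y,O[1]+s*x+c*y,z]
E
python3 - <<'E'
from h import *
np.set_printoptions(precision=4,suppress=True)
q=down(np.radians(94.87)); t=get_time()
movel([.4705,-.296,.21],v=.2)
move_pose(hp(0,.02,.2),q); print(get_time()-t,get_tcp_pos())
movel(hp(0,.02,.085),v=.15)
print(movel(hp(0,.02,.066),v=.02,until_force=3), get_tcp_pos(),get_ft_force(),get_time()-t)
snap("side","s4");snap("scene","c4")
E
python3 - <<'E'
import cv2
a=cv2.imread("pics/c4.png")[165:285,220:405]; b=cv2.imread("pics/s4.png")[135:290,235:405]
cv2.imwrite("pics/m4.png",cv2.hconcat([cv2.resize(a,(400,300)),cv2.resize(b,(400,300))]))
E
```

```text
1.7000000000000002 [0.5577 0.0371 0.1994]
True [0.5579 0.0378 0.0708] [-1.4555  0.0631  3.4686] 3.3083
```

View pics/m4.png

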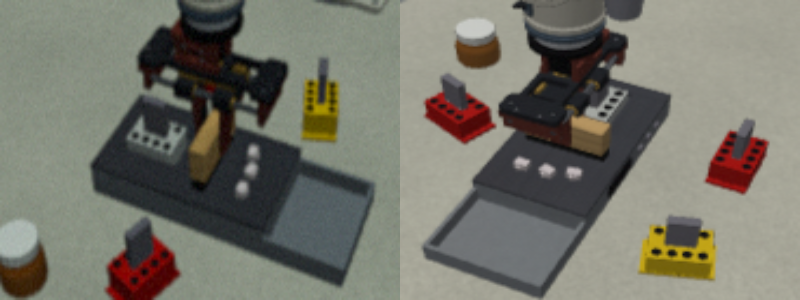

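```bash
python3 - <<'E'
from h import *
np.set_printoptions(precision=4,suppress=True)
t=get_time()
z=get_tcp_pos()[2]+.0007
movel(hp(0,.02,z),v=.02)
movel(hp(0,.142,z),v=.07); wait(.2); print(get_tcp_pos(),get_ft_force(),get_grip_width()*88)
movel(hp(0,.142,.16),v=.2); print(get_time()-t)
snap("side","s5");snap("scene","c5")
a=cv2.imread("pics/c5.png")[165:285,220:405]; b=cv2.imread("pics/s5.png")[135:290,235:405]
cv2.imwrite("pics/m5.png",cv2.hconcat([cv2.resize(a,(400,300)),cv2.resize(b,(400,300))]))
E
```

```text
[0.5477 0.1591 0.0716] [-0.0671 -0.6038 -1.6409] 23.81810671199784
2.9334000000000007
```

View pics/m5.png

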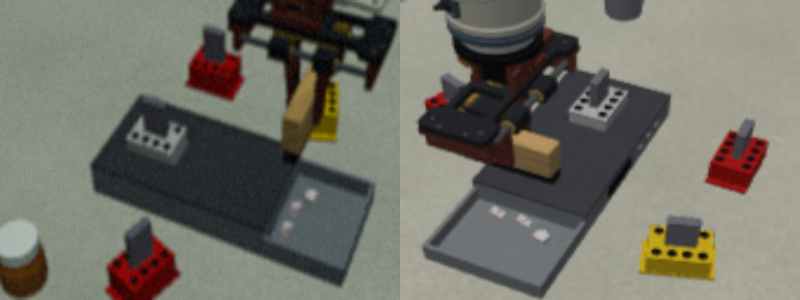

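The picture shows all three chips on the gutter floor: scene panel (312,195), (296,206), (287,227) and side panel (497,212), (524,219), (541,235). Next I return the scraper to its original spot.

```bash
python3 - <<'E'
from h import *
np.set_printoptions(precision=4,suppress=True)
q=down(np.radians(-6)); t=get_time()
movel(hp(0,.142,.2),v=.2)
move_pose([.4705,-.296,.15],q)
movel([.4705,-.296,.034],v=.15)
print(movel([.4705,-.296,.0235],v=.02,until_force=3),get_tcp_pos())
command_gripper(1.0); 
movel([.4705,-.296,.16],v=.2)
print(get_time()-t)
q=down(TH); print(inverse_kinematics(hp(0,-.065,.18),q))
move_pose(hp(0,.05,.2),q); wait(.2)   # look at block from +y side
snap("wrist","w6"); snap("scene","c6"); print(get_tcp_pos(),get_time(),get_ft_force())
E
```

```text
True [ 0.4708 -0.2962  0.0257]
5.3332999999999995
[-0.1039  0.3929  1.7926 -0.      0.9561 -0.1889]
[0.5555 0.0669 0.1999] 20.65 [-0.39    1.2088 -0.5567]
```

View pics/w6.png

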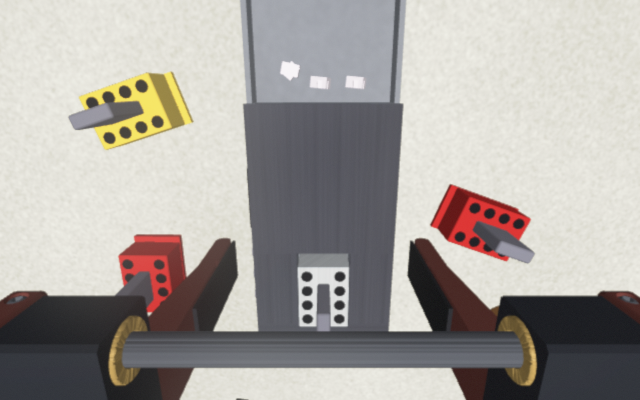

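View pics/c6.png

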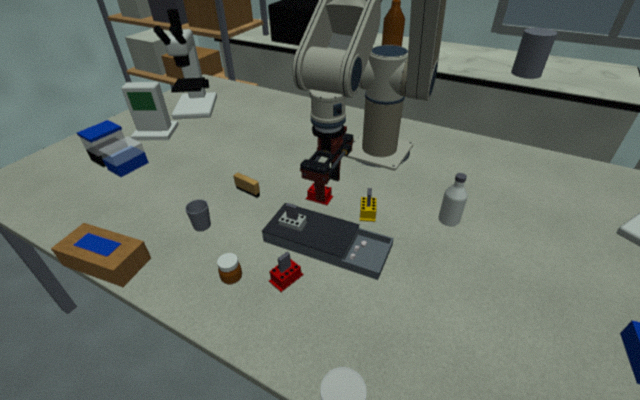

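```bash
python3 - <<'E'
from h import *
np.set_printoptions(precision=4,suppress=True)
im=cv2.imread("pics/w6.png"); cv2.imwrite("pics/w6c.png",cv2.resize(im[240:340,280:370],None,fx=6,fy=6,interpolation=cv2.INTER_CUBIC))
E
```

```text
(no output)
```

View pics/w6c.png

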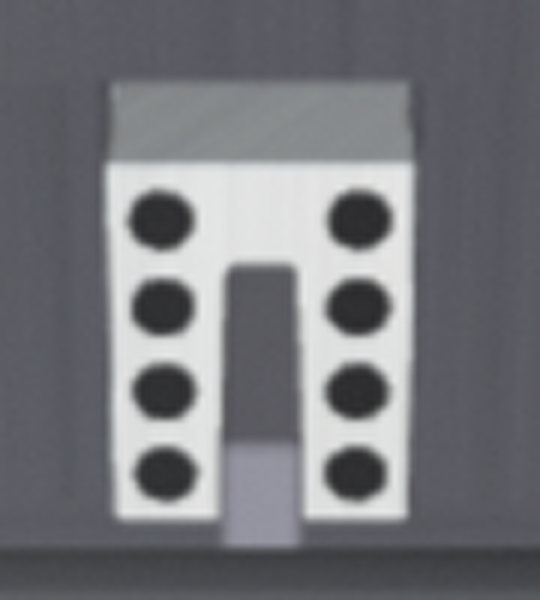

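```bash
python3 - <<'E'
from h import *
np.set_printoptions(precision=4,suppress=True)
d=np.load("pics/w6.npz"); KT=camT("wrist",d["t"],d["q"])
c,s=np.cos(TH),np.sin(TH);Rm=np.array([[c,-s],[s,c]])
for pts,z in (([(105,162),(413,162),(407,519),(115,519)],.06),([(224,443),(298,443)],.11),([(226,266),(297,266)],.06)):
    P=cast(KT,np.array(pts)/6+[280,240],z)[:,:2]; L=(P-O)@Rm; print(L,L.mean(0))
E
```

```text
[[-0.0249 -0.0314]
 [ 0.0243 -0.0314]
 [ 0.0247 -0.0989]
 [-0.0247 -0.0989]] [-0.0002 -0.0652]
[[-0.0053 -0.048 ]
 [ 0.005  -0.048 ]] [-0.0002 -0.048 ]
[[-0.0057 -0.0503]
 [ 0.0058 -0.0503]] [ 0.0001 -0.0503]
```

```bash
cat >> h.py <<'E'
def tip_pose(th, Z=.068, y0=-.065, floor=.020):
    """tool pose for block tipped th about x (th>0: +y end up, pivot -y edge)"""
    piv=-.04 if th>=0 else .04
    rel=np.array([0,-piv,Z-floor]); r=R.from_euler('x',th).apply(rel)
    p=hp(0,y0+piv+r[1],floor+r[2])
    q=qR(R.from_euler('z',TH)*R.from_euler('x',th)*R.from_euler('z',-TH)*Rq(down(TH)))
    return p,q
def tip(ths,v=.015):
    for th in ths:
        p,q=tip_pose(th); movel(p,q,v=v); f=get_ft_force(); r=Rq(get_ee_rot()).as_matrix()
        print("th %.3f t %.2f F %s T %s dz %.4f"%(th,get_time(),np.round(f,1),np.round(get_ft_torque(),2),get_tcp_pos()[2]-p[2]))
E
python3 - <<'E'
from h import *
np.set_printoptions(precision=4,suppress=True)
p,q=tip_pose(0); t=get_time()
print(p,inverse_kinematics(p,q),inverse_kinematics(*tip_pose(.16)),inverse_kinematics(*tip_pose(-.16)))
movel(hp(0,-.065,.15),q,v=.2); movel(p,q,v=.1); print(get_tcp_pos(),get_ft_force())
command_gripper(0.0); print(get_grip_width()*88,get_tcp_pos(),get_ft_force(),get_time()-t)
snap("side","s7")
tip([.03,.06])
E
```

```text
[np.float64(0.5652181897078931), np.float64(-0.04696534244754445), np.float64(0.068)] [-0.1039  0.5605  1.8461 -0.      0.735  -0.1889] [-0.2014  0.5709  1.8175  0.2126  0.8101 -0.4376] [-0.0028  0.5504  1.8608 -0.2401  0.7307  0.0914]
[ 0.5657 -0.047   0.0685] [-0.4093 -0.1897  0.5771]
11.922913469603614 [ 0.5654 -0.0469  0.068 ] [ 2.8437  0.3091 -2.1954] 2.8917
th 0.030 t 23.87 F [ 0.8  1.  -4.5] T [ 0.13 -0.24 -0.  ] dz -0.0004
th 0.060 t 24.14 F [ 2.3  5.8 -7.5] T [ 0.98 -0.7   0.04] dz -0.0007
```

```bash
python3 - <<'E'
from h import *
tip([.08,.10,.115,.13,.145]); snap("side","s8"); snap("scene","c8")
a=cv2.imread("pics/s8.png")[130:250,260:400]; b=cv2.imread("pics/s7.png")[130:250,260:400]
cv2.imwrite("pics/m8.png",cv2.hconcat([cv2.resize(x,None,fx=2.8,fy=2.8,interpolation=cv2.INTER_CUBIC) for x in (b,a)]))
a=cv2.imread("pics/c8.png")[180:260,240:380];cv2.imwrite("pics/m8b.png",cv2.resize(a,None,fx=5,fy=5,interpolation=cv2.INTER_CUBIC))
E
```

```text
th 0.080 t 24.39 F [ 3.9  8.  -9.6] T [ 1.24 -0.81  0.06] dz -0.0008
th 0.100 t 24.64 F [ 3.7  9.5 -9. ] T [ 1.58 -0.81 -0.  ] dz -0.0008
th 0.115 t 24.89 F [ 3.   8.2 -8.8] T [ 1.64 -0.77 -0.02] dz -0.0008
th 0.130 t 25.14 F [ 1.9  8.4 -7.5] T [ 1.68 -0.75  0.05] dz -0.0007
th 0.145 t 25.39 F [ 3.   7.5 -7.1] T [ 1.46 -0.69  0.02] dz -0.0006
```

View pics/m8.png

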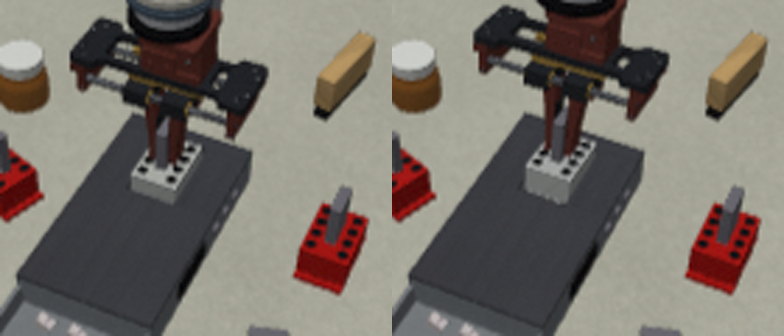

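View pics/m8b.png

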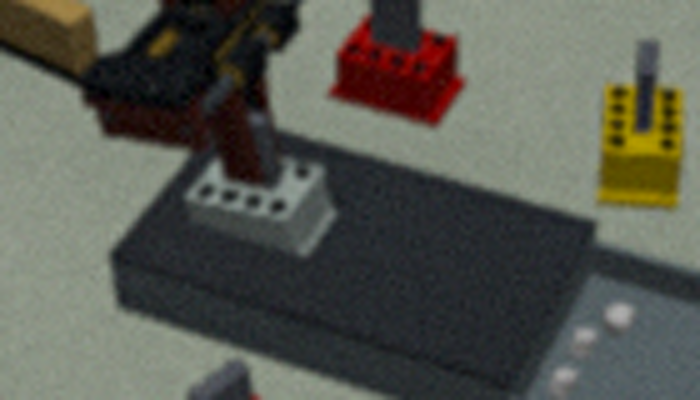

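```bash
python3 - <<'E'
from h import *
np.set_printoptions(precision=1,suppress=True)
def pts(th):
    piv=-.04 if th>=0 else .04
    out=[]
    for y in (.034,-.034):
        for x in (.025,-.025):
            r=R.from_euler('x',th).apply([x,y-piv,.04]); out.append(hp(r[0],-.065+piv+r[1],.02+r[2]))
    return np.array(out)
for th in (0,.08,.12,.145):
    print(th,"scene crop",((proj(camT("scene"),pts(th))-[240,180])*5).tolist(),"\n   side crop",((proj(camT("side"),pts(th))-[260,130])*2.8).tolist())
E
```

```text
0 scene crop [[294.57474445820566, 232.77477164843305], [332.83926559326574, 179.7009596013183], [191.29149455374687, 200.66643126909355], [232.01486168694345, 149.69514931042156]] 
   side crop [[127.82820672569913, 173.25507840603012], [173.05111552532907, 188.7775766432465], [156.53041988893403, 131.27209166416517], [200.2751161849943, 145.61563904230138]]
0.08 scene crop [[288.73748665366094, 223.75160969564348], [327.2795352243807, 170.84366177543046], [186.4638227866402, 198.73830646366116], [227.30744352967406, 147.86689317844946]] 
   side crop [[129.25825028420394, 167.0246128077001], [174.58922904946348, 182.49323268178944], [157.83273123052228, 129.12673503127036], [201.52024669139354, 143.41826242918077]]
0.12 scene crop [[285.55260802885044, 219.27963311395118], [324.2379800402344, 166.45978484492943], [184.0554895592271, 197.89375198839167], [224.9566213825122, 147.0714117711934]] 
   side crop [[130.05181800868974, 163.86662408506928], [175.4297007577111, 179.30480390841245], [158.48480338198627, 128.11913328524585], [202.14073361254796, 142.38455146355395]]
0.145 scene crop [[283.47509502274846, 216.50318635496532], [322.25143002074674, 163.7400350926535], [182.55468113110567, 197.40721788963583], [223.49080673754713, 146.6152054613883]] 
   side crop [[130.57353252117485, 161.8821635620035], [175.97824873747757, 177.300174448232], [158.89196369257058, 127.51243114277098], [202.52717481089567, 141.7615255560969]]
```

```bash
python3 - <<'E'
import cv2
o=[]
for f in("s7","s8"):
    o.append(cv2.resize(cv2.imread(f"pics/{f}.png")[165:210,295:340],None,fx=8.8,fy=8.8,interpolation=cv2.INTER_CUBIC))
cv2.imwrite("pics/z8.png",cv2.hconcat(o))
o=[]
for f in("c6","c8"):
    o.append(cv2.resize(cv2.imread(f"pics/{f}.png")[200:240,270:315],None,fx=8.8,fy=8.8,interpolation=cv2.INTER_CUBIC))
cv2.imwrite("pics/z8b.png",cv2.hconcat(o))
E
```

```text
(no output)
```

View pics/z8.png

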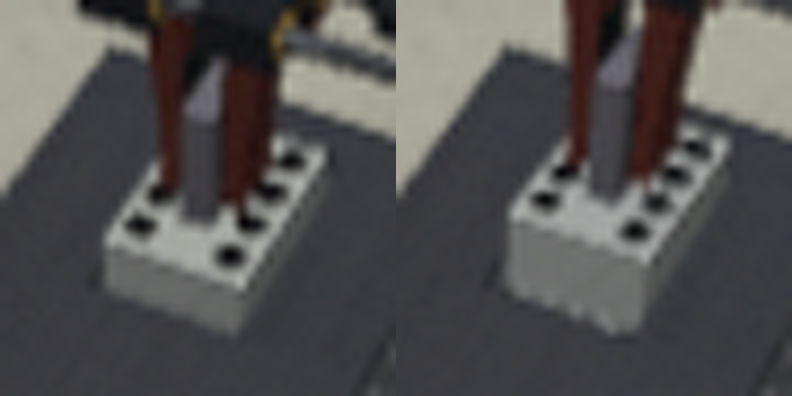

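View pics/z8b.png

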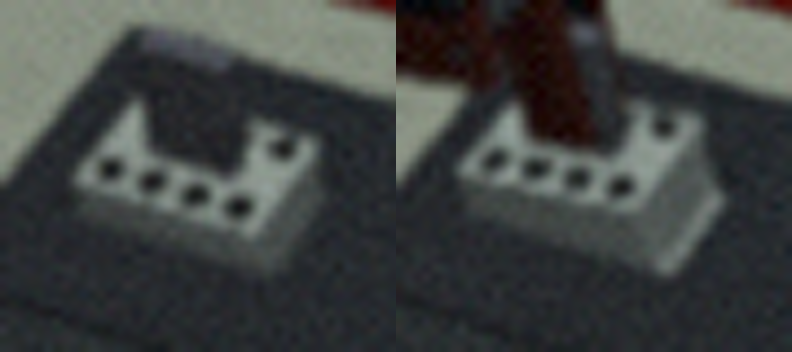

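```bash
python3 - <<'E'
from h import *
tip([.155,.165,.175,.185,.195]); snap("side","s9")
o=[]
for f in("s7","s9"):
    o.append(cv2.resize(cv2.imread(f"pics/{f}.png")[165:210,295:340],None,fx=8.8,fy=8.8,interpolation=cv2.INTER_CUBIC))
cv2.imwrite("pics/z9.png",cv2.hconcat(o))
E
```

```text
th 0.155 t 25.74 F [ 2.1  8.  -7.3] T [ 1.44 -0.72  0.03] dz -0.0006
th 0.165 t 25.99 F [ 2.1  8.2 -6.5] T [ 1.52 -0.74 -0.01] dz -0.0006
th 0.175 t 26.24 F [ 3.   9.  -6.1] T [ 1.43 -0.71  0.  ] dz -0.0006
th 0.185 t 26.49 F [ 2.3  9.2 -7. ] T [ 1.43 -0.79 -0.04] dz -0.0006
th 0.195 t 26.74 F [ 2.8  8.8 -5.9] T [ 1.58 -0.72 -0.04] dz -0.0005
```

View pics/z9.png

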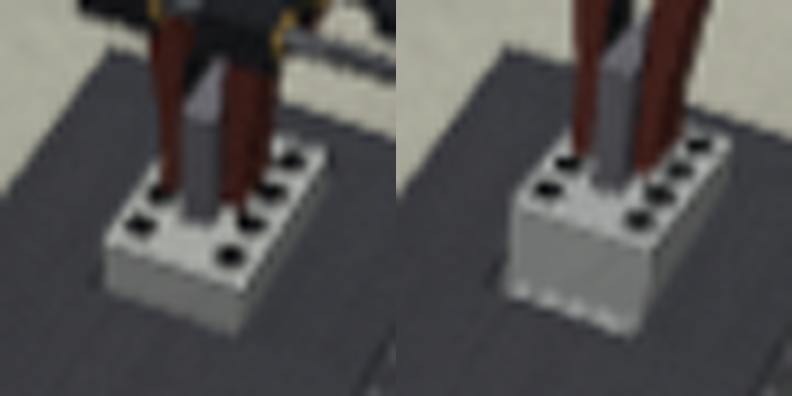

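```bash
python3 - <<'E'
from h import *
tip([.13,.06,.02,0.0],v=.03); snap("side","s10")
tip([-.03,-.06,-.08,-.1,-.12,-.14,-.16,-.18,-.195]); snap("side","s11"); snap("scene","c11")
o=[]
for f in("s10","s11"):
    o.append(cv2.resize(cv2.imread(f"pics/{f}.png")[165:210,295:340],None,fx=8.8,fy=8.8,interpolation=cv2.INTER_CUBIC))
cv2.imwrite("pics/z11.png",cv2.hconcat(o))
o=[]
for f in("c6","c11"):
    o.append(cv2.resize(cv2.imread(f"pics/{f}.png")[200:240,270:315],None,fx=8.8,fy=8.8,interpolation=cv2.INTER_CUBIC))
cv2.imwrite("pics/z11b.png",cv2.hconcat(o))
E
```

```text
th 0.130 t 27.07 F [ 1.   0.2 -8.5] T [-0.59 -0.41 -0.14] dz -0.0004
th 0.060 t 27.37 F [-0.   1.2 -4.7] T [ 0.17 -0.02  0.04] dz -0.0002
th 0.020 t 27.62 F [-0.4  1.1 -5.6] T [ 0.03 -0.05  0.02] dz -0.0001
th 0.000 t 27.87 F [-1.8 -4.6 -0.9] T [-0.53  0.25 -0.01] dz 0.0004
th -0.030 t 28.19 F [-0.8  0.3 -4.4] T [ 0.02 -0.05  0.02] dz 0.0000
th -0.060 t 28.47 F [ 1.6 -6.7 -8.6] T [-1.28 -0.27 -0.04] dz -0.0003
th -0.080 t 28.72 F [  1.9  -9.  -10.1] T [-1.56 -0.42 -0.01] dz -0.0003
th -0.100 t 28.97 F [ 0.6 -9.6 -9.5] T [-1.74 -0.5  -0.06] dz -0.0003
th -0.120 t 29.22 F [ 1.4 -6.7 -7.8] T [-1.6  -0.39 -0.09] dz -0.0002
th -0.140 t 29.47 F [ 0.8 -7.1 -7. ] T [-1.56 -0.37 -0.07] dz -0.0001
th -0.160 t 29.72 F [ 1.4 -6.3 -7.5] T [-1.5  -0.3  -0.03] dz -0.0000
th -0.180 t 29.97 F [ 1.5 -6.6 -5.9] T [-1.52 -0.3  -0.04] dz 0.0000
th -0.195 t 30.22 F [ 0.9 -5.4 -3.8] T [-1.33 -0.15 -0.04] dz 0.0002
```

View pics/z11.png

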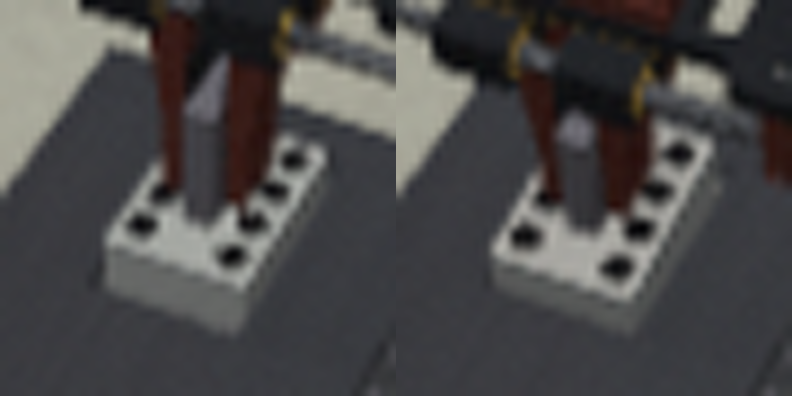

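View pics/z11b.png

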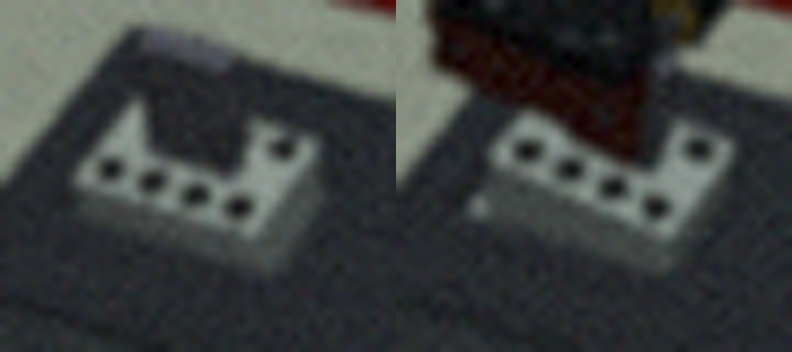

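```bash
python3 - <<'E'
from h import *
np.set_printoptions(precision=1,suppress=True)
def pts(th):
    piv=-.04 if th>=0 else .04
    out=[]
    for y in (.034,-.034):
        for x in (.025,-.025):
            r=R.from_euler('x',th).apply([x,y-piv,.04]); out.append(hp(r[0],-.065+piv+r[1],.02+r[2]))
    return np.array(out)
for th in (-.08,-.1,-.12,-.15):
    print(th,"scene",((proj(camT("scene"),pts(th))-proj(camT("scene"),pts(0)))*8.8),"\n   side ",((proj(camT("side"),pts(th))-proj(camT("side"),pts(0)))*8.8))
E
```

```text
-0.08 scene [[  8.7   1.9]
 [  8.5   1.8]
 [  7.5 -10.1]
 [  7.6 -10.2]] 
   side  [[-4.5  5.7]
 [-4.2  5.9]
 [-4.3 -6.3]
 [-3.5 -6.1]]
-0.1 scene [[ 10.9   2.5]
 [ 10.7   2.3]
 [  9.6 -12.5]
 [  9.7 -12.6]] 
   side  [[-5.6  7.3]
 [-5.3  7.5]
 [-5.5 -7.6]
 [-4.5 -7.4]]
-0.12 scene [[ 13.2   3.1]
 [ 12.9   2.9]
 [ 11.8 -14.8]
 [ 11.9 -14.9]] 
   side  [[-6.7  8.9]
 [-6.3  9.1]
 [-6.7 -8.8]
 [-5.5 -8.6]]
-0.15 scene [[ 16.5   4.1]
 [ 16.1   3.8]
 [ 15.2 -18.2]
 [ 15.3 -18.3]] 
   side  [[ -8.4  11.3]
 [ -7.9  11.6]
 [ -8.6 -10.6]
 [ -7.1 -10.2]]
```

```bash
python3 - <<'E'
from h import *
tip([-.21,-.225]); snap("side","s12"); snap("scene","c12")
o=[]
for f,(r,c) in(("s12",(165,295)),("c12",(200,270))):
    o.append(cv2.resize(cv2.imread(f"pics/{f}.png")[r:r+45,c:c+45],None,fx=8.8,fy=8.8,interpolation=cv2.INTER_CUBIC))
cv2.imwrite("pics/z12.png",cv2.hconcat(o))
E
```

```text
th -0.210 t 30.57 F [ 1.3 -7.6 -4.4] T [-1.45 -0.23 -0.03] dz 0.0001
th -0.225 t 30.82 F [ 0.4 -7.3 -5.5] T [-1.56 -0.31  0.03] dz 0.0002
```

View pics/z12.png

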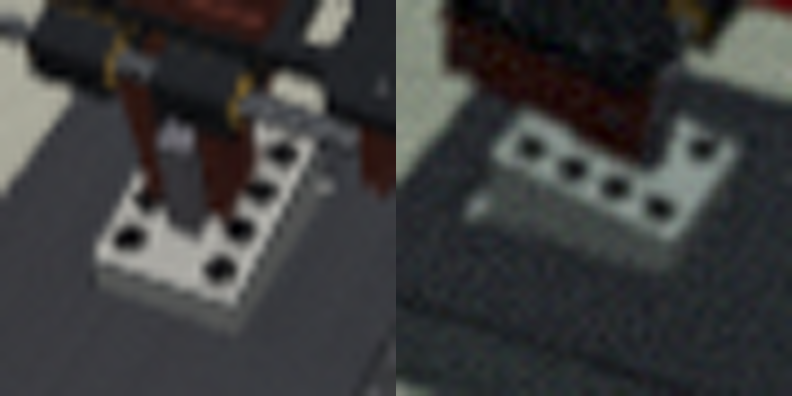

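```bash
python3 - <<'E'
from h import *
tip([-.15,-.08,-.02,0.0],v=.03); wait(.3); tip([0.0]); snap("side","s13")
p,q=tip_pose(0)
p2=list(p); p2[2]+=.003
print(movel(p2,q,v=.01,until_force=9),get_ft_force(),get_ft_torque(),get_tcp_pos()[2]-p[2])
o=cv2.resize(cv2.imread("pics/s13.png")[165:210,295:340],None,fx=8.8,fy=8.8,interpolation=cv2.INTER_CUBIC)
snap("side","s14")
o2=cv2.resize(cv2.imread("pics/s14.png")[165:210,295:340],None,fx=8.8,fy=8.8,interpolation=cv2.INTER_CUBIC)
cv2.imwrite("pics/z13.png",cv2.hconcat([o,o2]))
E
```

```text
th -0.150 t 31.23 F [ 0.6  0.3 -1.4] T [0.66 0.02 0.19] dz 0.0001
th -0.080 t 31.52 F [ 0.1 -1.1  1.1] T [-0.02  0.06  0.01] dz 0.0004
th -0.020 t 31.79 F [-0.5  1.   1.8] T [ 0.48 -0.04  0.08] dz 0.0004
th 0.000 t 32.04 F [-0.2  2.5  6.3] T [ 0.07  0.11 -0.02] dz 0.0007
th 0.000 t 32.59 F [-0.6  1.5  5.5] T [-0.09  0.18 -0.03] dz 0.0007
True [-0.32177006  0.81729874  4.29361165] [-0.24735596  0.02375685  0.05318196] 0.0007348709963331951
```

View pics/z13.png

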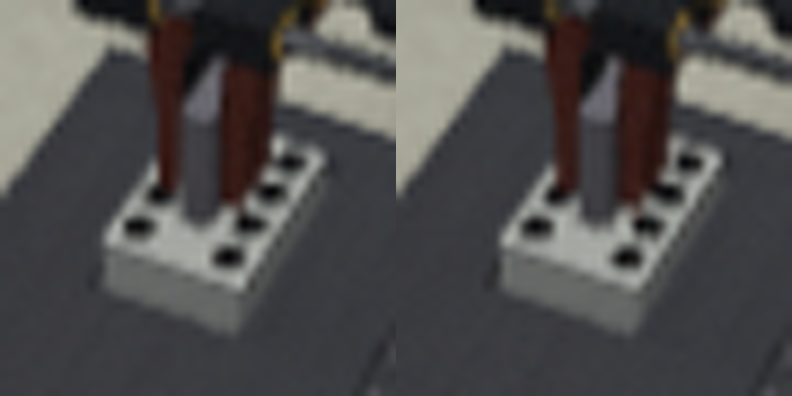

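```bash
python3 - <<'E'
from h import *
p,q=tip_pose(0)
for dz in (.0015,.003,.005,.008):
    p2=list(p); p2[2]+=dz
    r=movel(p2,q,v=.01,until_force=13); print(dz,r,get_ft_force(),get_tcp_pos()[2]-p[2],get_time())
    if r: break
E
```

```text
0.0015 False [ 0.0424108   0.69453442 -3.58024336] 0.0009090475886233546 33.175
0.003 False [-0.06680167  0.47246259 -4.57103971] 0.002877603902241635 33.475
0.005 False [-0.05524118 -0.31482694 -3.9923924 ] 0.005101302773442146 33.825
0.008 True [ 2.44036182 -0.2477174  -1.86905646] 0.006383206470095687 34.1417
```

```bash
python3 - <<'E'
from h import *
print(get_ft_force(),get_ft_torque(),get_tcp_pos()-np.array(tip_pose(0)[0]),get_grip_width()*88)
snap("side","s15"); snap("scene","c15")
o=[]
for f,(r,c) in(("s15",(165,295)),("c15",(200,270))):
    o.append(cv2.resize(cv2.imread(f"pics/{f}.png")[r:r+45,c:c+45],None,fx=8.8,fy=8.8,interpolation=cv2.INTER_CUBIC))
cv2.imwrite("pics/z15.png",cv2.hconcat(o))
E
```

```text
[ 2.44036182 -0.2477174  -1.86905646] [-0.09361271 -0.57602315 -0.02075476] [-0.0008704   0.00011513  0.00638321] 11.830171688230818
```

View pics/z15.png

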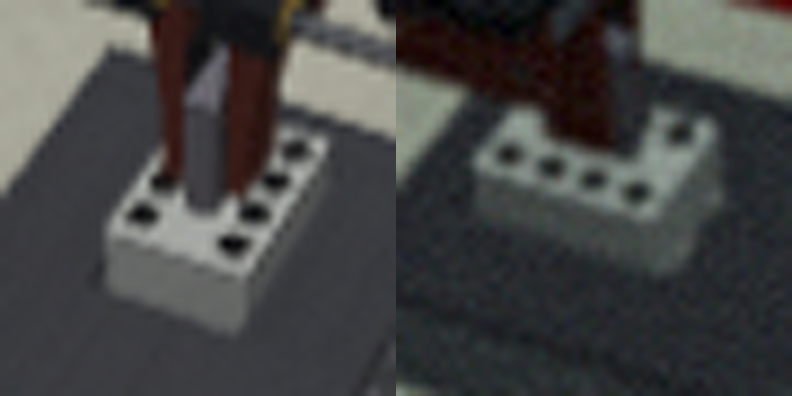

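```bash
python3 - <<'E'
from h import *
wait(.2); print(get_ft_force(),get_ft_torque(),get_tcp_pos()-np.array(tip_pose(0)[0]))
p,q=tip_pose(0)
for dz in (.0075,.009,.011,.014):
    p2=list(p); p2[2]+=dz
    r=movel(p2,q,v=.01,until_force=20); print(dz,r,get_ft_force(),get_ft_torque(),get_tcp_pos()-np.array(p),get_time())
    if r: break
E
```

```text
[ 4.05886851 -0.32647361 -1.84879244] [-0.05549104 -0.86876178 -0.0164195 ] [-0.00088519  0.00017317  0.00598337]
0.0075 False [  1.94000555   0.9501175  -10.19765743] [-0.01979987 -0.52744475  0.03053977] [-0.00087354  0.00014579  0.00683365] 34.8417
0.009 False [  5.00322371   1.75760804 -22.18095515] [ 0.0096753  -1.22535898  0.0259813 ] [-0.00094614  0.00031137  0.00746835] 35.1417
0.011 False [  7.57491663   3.38238512 -32.52735558] [ 0.62004613 -1.9002085  -0.04338674] [-0.00102065  0.00070426  0.00850696] 35.4917
0.014 False [  4.43937123   3.17310108 -21.43932303] [ 0.62076265 -1.11279261  0.02920567] [-0.00100282  0.00065001  0.01232161] 35.9417
```

```bash
python3 - <<'E'
from h import *
print(get_ft_force(),get_grip_width()*88)
snap("side","s16"); snap("scene","c16"); snap("wrist","w16")
o=[]
for f,(r,c) in(("s16",(165,295)),("c16",(200,270))):
    o.append(cv2.resize(cv2.imread(f"pics/{f}.png")[r:r+45,c:c+45],None,fx=8.8,fy=8.8,interpolation=cv2.INTER_CUBIC))
cv2.imwrite("pics/z16.png",cv2.hconcat(o))
E
```

```text
[  4.43937123   3.17310108 -21.43932303] 11.995305545883518
```

View pics/z16.png

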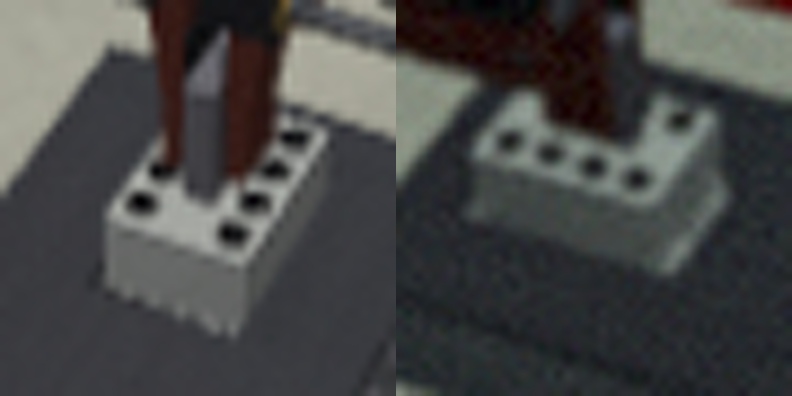

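View pics/w16.png

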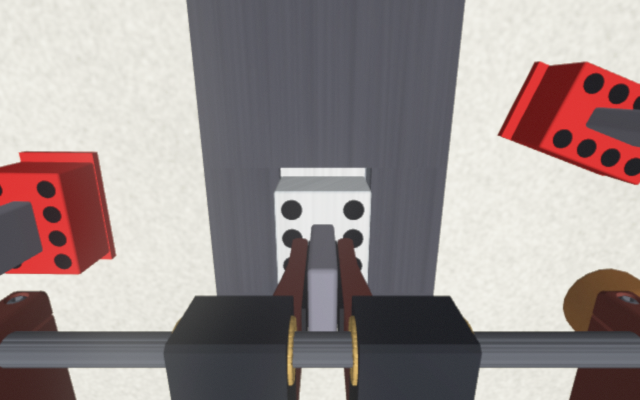

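```bash
python3 - <<'E'
from h import *
p,q=tip_pose(0)
for dz in (.017,.020,.024,.028,.033):
    p2=list(p); p2[2]+=dz
    r=movel(p2,q,v=.02,until_force=25); print(dz,r,np.round(get_ft_force(),1),np.round(get_ft_torque(),2),np.round((get_tcp_pos()-np.array(p))*1e3,2),get_time())
    if r: break
E
```

```text
0.017 False [ 0.2  0.3 -3.6] [-0.04 -0.07 -0.02] [ 0.22 -0.33 17.96] 36.3917
0.02 False [ 0.5 -0.6 -3.7] [-0.04 -0.04 -0.05] [ 0.34 -0.19 20.58] 36.6917
0.024 False [-0.   0.1 -4.4] [-0.05 -0.1   0.03] [ 1.300e-01 -1.000e-02  2.414e+01] 37.0417
0.028 False [-0.7 -0.1 -4.7] [-0.   -0.1   0.04] [ 0.15  0.   28.18] 37.3917
0.033 False [-0.5 -0.2 -4.1] [-0.06 -0.06 -0.03] [ 1.400e-01 -2.000e-02  3.319e+01] 37.7917
```

Free now, carrying only the block's weight (about 4 N). I'll lift to the final height and check.

```bash
python3 - <<'E'
from h import *
p,q=tip_pose(0); p=list(p); p[2]+=.046
movel(p,q,v=.03); wait(.5); print(get_tcp_pos(),get_ft_force(),get_qvel().max() if hasattr(get_qvel(),'max') else get_qvel(),get_grip_width()*88,get_time())
snap("side","s17"); snap("scene","c17")
a=cv2.imread("pics/s17.png")[130:280,230:410]; b=cv2.imread("pics/c17.png")[165:285,220:405]
cv2.imwrite("pics/m17.png",cv2.hconcat([cv2.resize(a,(400,333)),cv2.resize(b,(400,333))]))
E
```

```text
[ 0.56519189 -0.04698424  0.11393521] [-0.83488577  0.03113775 -3.56091625] 0.0021090679725294854 11.907911854151802 38.875
```

View pics/m17.png

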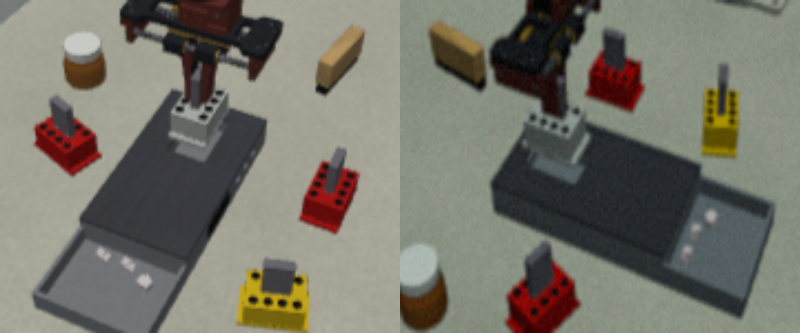

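View pics/c17.png

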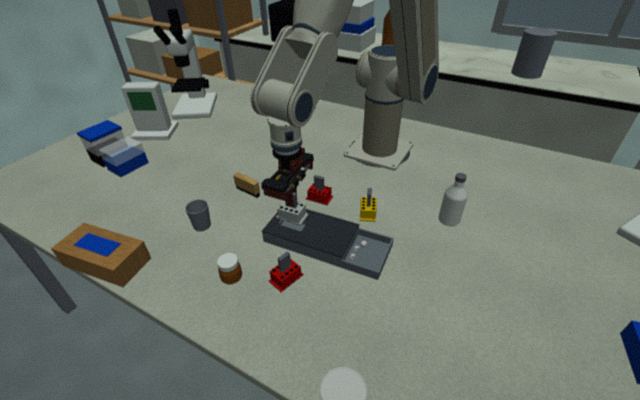

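The block hangs level over the empty well (side panel about (198,115)). The chips are in the gutter, the scraper stands at (340,57), and the bottle, jar and beaker haven't moved.

```bash
python3 -c "
from station import *
job_done(); print(get_time(),get_ft_force())"
```

```text
the job is handed in; nothing more can be done
the job is handed in; nothing more can be done
```

I completed every step and handed the job in at about 39 s of the 58 s, but I can't confirm when each catch let go. The run reports no verdict, and the catch angles can't be read.

- **Chips:** I swept all three into the gutter with the held scraper. I then stood the scraper back at its original place on the bench.
- **Rocking:** I tipped the block +y end first, then -y end. In the camera images each end reached about 0.15 rad, roughly 12 mm up, past the 7–10 mm at which an end lets go. I tipped it back level before lifting.
- **Final checks:** The block is held level over its well, with its underside about 20 mm above the deck. The arm is still and carries only the block's weight, about 4 N. The chips are in the gutter, the scraper is standing clear, and the bottle, jar and beaker look unmoved.

**What disagreed:**
- **Snag during the lift:** Between about 6 and 13 mm up, the lift met resistance of up to about 32 N. It then went free. I put this down to the foot rubbing past the catches already pushed aside, but I could not confirm that. If a catch had not fully let go during the rocking, it would have been forced there.
- **Slip in the fingers:** While tipping, the grip turned about 0.05–0.07 rad in the fingers, so I tipped the hand further than planned (to 0.195 and -0.225 rad).

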